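Find and release the latched key on a test-cell control box

TASK

One of the four identical keys on the control box has been left latched, and they all look alike. With a fingertip, tap each key lightly, in order from the robot's left to its right, to feel which one is firm; then press that key firmly until it lets go and the white flag behind the keys stands up, and leave all the keys up. Do not press a free key more than a light tap (about half its travel), do not hammer the box, and leave the other things on the bench where they are.

Things in the scene. Friction and masses are not known exactly. Their poses are not given: they have to be found in the camera images.
- console: The control box, fixed to the bench: a low grey box 160 mm deep (its x), 300 mm wide (its y) and 55 mm high with a flat aluminium top. Origin at the centre of its underside, on the bench; x points from its front edge (towards the robot) to its rear, y to the robot's left, z up. The row of four keys runs along y at x = -35 mm; the status flag is at x = +50 mm, y = 0.
- key_1_top (a point): Centre of the top face of key 1 (1 is the robot's leftmost, 4 the rightmost), at y = +66 mm of the box. All four keys are the same: grey rounded blocks 30 mm (x) by 24 mm (y), 44 mm apart, tops 16 mm above the box top (71 mm above the bench), and all stand equally high whether latched or not, because each top floats on a soft spring.
- key_2_top (a point): Centre of the top face of key 2, at y = +22 mm of the box. Same as key 1.
- key_3_top (a point): Centre of the top face of key 3, at y = -22 mm of the box. Same as key 1.
- key_4_top (a point): Centre of the top face of key 4, at y = -66 mm of the box. Same as key 1.
- key_1 (a joint): How far key 1 is pushed down, m: 0 up, 0.010 at its stop. A free key sinks softly all the way (0.5 N to start, 0.4 N more per mm: 2.5 N at 5 mm, 4.5 N at 10 mm) and springs back. Exactly one key is latched at the start, any of the four; its reading is 0 too until it is touched. How the latched key feels: see key 2.
- key_2 (a joint): How far key 2 is pushed down, m: 0 up, 0.010 at its stop. The latched key, whichever it is, sinks softly only 2 mm (1.3 N), then is firm: about 7 N pushes it on. The resistance then falls off; at about 6.5 mm the latch snaps free and the key goes on to a stop at 8 mm. Let go before that, it stays latched; once free it is soft as the others.
- key_3 (a joint): How far key 3 is pushed down, m: 0 up, 0.010 at its stop. Behaves as told for keys 1 and 2.
- key_4 (a joint): How far key 4 is pushed down, m: 0 up, 0.010 at its stop. Behaves as told for keys 1 and 2.
- flag (a joint): How far the status flag has risen, m: 0 while a key is latched, 0.012 once the latch has let go; it then stays up. It follows the latch (twice the latch's own movement), so a firm push that has not yet released the key lifts it part way.
- flag_top (a point): Centre of the top edge of the status flag, a white upright tab 6 mm (x) by 34 mm (y) in a slot of the box top behind the keys; about 3 mm above the box top when down, 15 mm when up.
- thumb_nut: Bystander, loose: brass thumb nut, 22 mm across, 22 mm high, standing on the box top behind and left of the keys. Origin at the centre of its underside.
- collar: Bystander, loose: steel collar, 28 mm across, 14 mm high, lying on the box top behind and right of the keys. Origin at the centre of its underside.
- tin: Bystander, loose: open aluminium tin 120 x 90 x 45 mm left of the box. Origin at the centre of its underside.
- cup: Bystander, loose: blue plastic cup, 72 mm across, 85 mm high, right of the box. Origin at the centre of its underside.
- dome: Bystander, loose: white plastic dome, 60 mm across, 42 mm high, left of the box. Origin at the centre of its underside.
- pen: Bystander, loose: white marker with a black cap, 120 mm long, 14 mm thick, lying in front of the box. Origin at the centre of its underside.
- tape: Bystander, loose: roll of black tape, 90 mm across, 25 mm high, lying behind the box. Origin at the centre of its underside.

How it is judged:
On the way, in this order (a step that is already met when the one before it is completed fails the run):
1. the first (leftmost) key is tapped (sinks over 1 mm), nothing released yet (value of joint key_1 above 0.001 m and value of joint flag below 0.006 m), for 0.02 s.
2. the second key is tapped (sinks over 1 mm), nothing released yet (value of joint key_2 above 0.001 m and value of joint flag below 0.006 m), for 0.02 s.
3. the third key is tapped (sinks over 1 mm), nothing released yet (value of joint key_3 above 0.001 m and value of joint flag below 0.006 m), for 0.02 s.
4. the fourth (rightmost) key is tapped (sinks over 1 mm), nothing released yet (value of joint key_4 above 0.001 m and value of joint flag below 0.006 m), for 0.02 s.
5. the latched key is pressed until it lets go and the flag stands up (value of joint flag above 0.01 m), for 0.2 s.
At the end, for the whole second after the job is handed in: The flag stands up (over 10 of its 12 mm), all four keys are back up (within 1 mm), and every bystander is within 20 mm of where it started (value of joint flag above 0.01 m and value of joint each of key_1, key_2, key_3, key_4 below 0.001 m and distance of each of thumb_nut, collar, tin, cup, dome, pen, tape from where it was at the start of the episode below 0.02 m); the robot touches nothing.
It fails at once if a free key is pressed more than 6 mm down ((value of joint key_1 above 0.006 m and value of joint flag below 0.004 m) or (value of joint key_2 above 0.006 m and value of joint flag below 0.004 m) or (value of joint key_3 above 0.006 m and value of joint flag below 0.004 m) or (value of joint key_4 above 0.006 m and value of joint flag below 0.004 m)).
It fails at once if the robot pushes the control box or its keys with more than 40 N (contact force between any of the fingers, the arm and console above 40 N).
It fails at once if a bystander is lifted, carried or moved more than 20 mm (not (distance of each of thumb_nut, collar, tin, cup, dome, pen, tape from where it was at the start of the episode below 0.02 m)).
It also fails if it takes over 51 s, if anything falls off the work surface, if the arm or the gripper's body presses on something with over 40 N, if the wrist force passes 120 N, or if a joint passes its speed limit or range.

ROBOT

A 6-joint arm with a two-finger parallel gripper is mounted at the origin on the work surface. World frame = base frame: x ahead of the robot, y to its left, z up, the work surface at z = 0. Lengths are in m, angles in rad, forces in N, time in s.
With the tool pointing down it reaches from about 0.375 to 0.975 m from the base axis. Payload 3.8 kg.
Tool frame: the origin (TCP) lies on the mounting face of the last link; the fingertips stand 173 mm ahead of it and the grasp point (between the pads) lies 155 mm ahead of it; z points along the fingers, y is the direction in which the jaws open and shut (so a half turn about z gives the same grasp; the last joint's range is limited). The gripper opens to 85 mm and grips with 20 to 120 N. Pads are 22 mm wide; open, the fingers measure 114 mm over their backs; the gripper's body (76 mm by 85 mm) begins 54 mm behind the grasp point. The pads swing forward as they close: fully open they stand 13 mm farther back than shut.
Start: joints at [1.263, 0.264, 1.604, -0, 1.274, -0.037], TCP at [0.181, 0.65, 0.405] pointing down, gripper open.
Joint ranges: [-2.63, 2.63], [-0.94, 2.18], [0.31, 2.57], [-1.31, 4.45], [0, 2.66], [-2.55, 2.55]. Speed limits (rad/s): [2.57, 2.57, 3.14, 3.14, 3.14, 3.14].

INTERFACE

Orientations are given as a rotation vector (axis times angle).
In Python, from workcell import bot gives the robot as it stands.
- The arm moves only by the shell command python3 -m jog 'ROWS' [FORCE]. ROWS is JSON, a list that holds one entry, the list of rows, each a list of 7 numbers: the closure, from 0 (fully open) to 1 (shut), then the shift along the tool's x, y, z in cm, then the turn, a rotation vector about the tool's x, y, z in rad. A call has 1 to 12 rows; each row is the pose to reach, as a shift and turn from the pose commanded when the call began, along the tool's axes at that moment; what a row does not reach only later rows make up. A row lasts 1/8 s, in which the tool goes at most 62.5 mm and 10.7 degrees, less where a joint would pass 70% of its speed; a pose out of reach is approached as far as the arm can. A call with a gripper value outside its range is refused whole. The fingers move at their own pace and stop on an object; FORCE is the grip in N (left out, the last holds). Time passes only in rows, so rows that repeat a pose let the fingers close. It gives the time, the measured TCP pose, the force and the opening at its end, in the units of the state.
- bot.read_state(): the state, without advancing time (a new reading comes with each control period).
- bot.read_camera(name): name is "side" or "top" or "wrist"; returns the picture (480x640x3 uint8, red, green, blue); there is no depth.
- bot.camera_model(name): a dict with "intrinsics" (3x3 intrinsics, pixels), "k1" (the pictures are not rectified: a ray, as slopes to the right and down, at radius r is drawn at 1 + k1 r^2 times it, then the intrinsics apply), "rvec" (rotation vector, rad) and "tvec" (3), from world to camera coordinates, as OpenCV has them. Camera axes: x right, y down, z forward; pixel columns grow to the right and rows downward; lengths in m; the calibration is good to about 2 mm. A picture is of the moment at which its call begins: read the wrist's pose just before it. camera_model takes no time and is no camera call; for the wrist camera it gives the pose at the moment of the call.
- bot.finish_job(): hands the job in, once; it reports no verdict.
The state is a dict: "time": time; "q": joint angles; "joint_vel": joint speeds; "joint_torque": joint torques, N m; "tool_pos": TCP position; "tcp_rot": TCP orientation; "wrist_force": force on the tool from outside, world axes, zero at the start; "torque": the same for the moment, N m; "width": opening from 0.0 (shut) to 1.0 (fully open).
Only numpy, scipy, OpenCV 4.12 (cv2) and the standard library are available. Lean on these libraries where they do the work, as an engineer would, in place of code of your own. Each camera call takes 0.05 s, during which the arm holds its last target.

## Working session

There is one attempt and no reset: what is moved stays moved. The work goes in short steps, Python scripts to look and compute and a shell command to move; the robot and the scene stay as the last step left them, time stands still between calls to the robot, and variables do not carry over. Pictures are saved under pics/ and viewed, and the job is handed in when it is done.

```bash
mkdir -p pics; ls
python3 - <<'E'
from workcell import bot
import cv2
s=bot.read_state()
print({k:s[k] for k in ("time","q","tool_pos","tcp_rot","wrist_force","width")})
for n in ("top","side"):
    im=bot.read_camera(n); cv2.imwrite(f"pics/{n}0.png",im[:,:,::-1])
    m=bot.camera_model(n); print(n,m)
E
```

```text
pics
{'time': 0.0, 'q': array([ 1.26309023e+00,  2.64779196e-01,  1.60541787e+00,  8.62623648e-06,
        1.27374478e+00, -3.69068280e-02]), 'tool_pos': array([0.18045858, 0.65005416, 0.40332036]), 'tcp_rot': array([-0.42402015, -3.11242936,  0.00363276]), 'wrist_force': array([ 0.03077132, -0.11833275, -0.6782634 ]), 'width': 0.9972500186829775}
top {'intrinsics': array([[594.36153091,   0.        , 309.78480154],
       [  0.        , 594.36153091, 236.59211585],
       [  0.        ,   0.        ,   1.        ]]), 'k1': -0.018246622877259547, 'rvec': array([ 2.17684977, -2.18333127,  0.11374856]), 'tvec': array([0.05990719, 0.61553182, 1.16698661])}
side {'intrinsics': array([[453.36032098,   0.        , 317.22810699],
       [  0.        , 453.36032098, 240.15364822],
       [  0.        ,   0.        ,   1.        ]]), 'k1': -0.0716947792709553, 'rvec': array([ 2.44803647, -0.19952518,  0.06982901]), 'tvec': array([-0.57293307,  0.15940227,  0.76969406])}
```

View pics/top0.png

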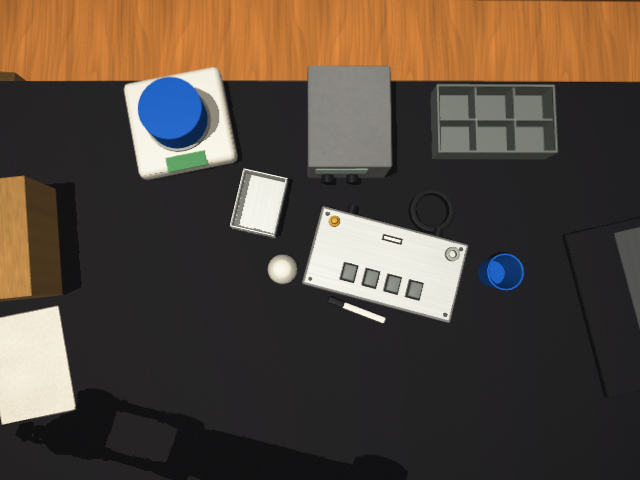

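View pics/side0.png

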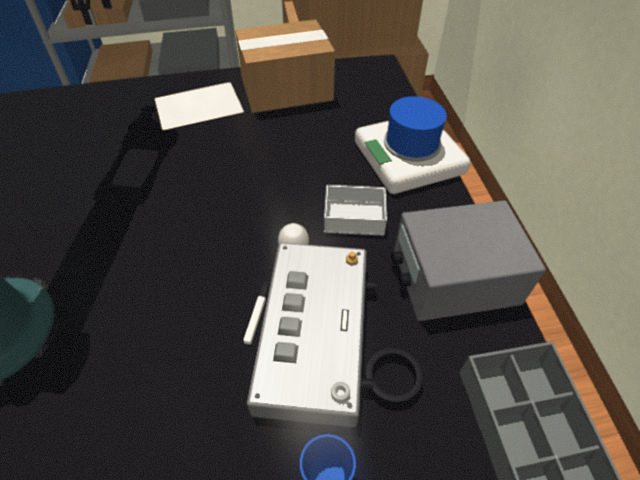

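The top view shows the box with its corners near (323,208), (467,244), (449,321) and (304,283). The keys are at about (349,272), (371,278), (393,284) and (415,290), and the flag is at (392,239). The side view shows the same layout.

```bash
cat > h.py <<'E'
import numpy as np, cv2
from workcell import bot
def ray(n,uv,z,m=None):
    m=m or bot.camera_model(n); K=np.array(m["intrinsics"]); R,_=cv2.Rodrigues(np.array(m["rvec"])); t=np.array(m["tvec"])
    d=np.array([m["k1"],0,0,0,0.])
    p=cv2.undistortPoints(np.array([[uv]],float),K,d)[0,0]  # approx check of model: factor 1+k1 r^2
    w=R.T@np.array([p[0],p[1],1]); c=-R.T@t
    return c+w*(z-c[2])/w[2]
E
python3 - <<'E'
from h import *
im=cv2.imread("pics/top0.png"); g=cv2.cvtColor(im,cv2.COLOR_BGR2GRAY)
m=((g>140)).astype(np.uint8); roi=np.zeros_like(m); roi[195:335,298:475]=1; m*=roi
cs,_=cv2.findContours(m,cv2.RETR_EXTERNAL,cv2.CHAIN_APPROX_NONE)
c=max(cs,key=cv2.contourArea); r=cv2.minAreaRect(c); b=cv2.boxPoints(r)
P=np.array([ray("top",p,.055) for p in b]); print("box",r,b.tolist()); print(P.round(4)); print("sides",[np.linalg.norm(P[i]-P[i-1]).round(4) for i in range(4)],"centre",P.mean(0).round(4))
fill=np.zeros_like(m); cv2.drawContours(fill,[c],-1,1,-1)
k=((g<130)&(cv2.erode(fill,np.ones((5,5)))>0)).astype(np.uint8)
n,l,st,ce=cv2.connectedComponentsWithStats(k)
for i in range(1,n):
    if st[i,4]>100: print(st[i],ce[i].round(1),ray("top",ce[i],.071).round(4), ray("top",ce[i],.055).round(4))
cv2.imwrite("pics/crop0.png",cv2.resize(im[190:340,290:480],None,fx=4,fy=4,interpolation=cv2.INTER_CUBIC))
E
```

```text
box ((385.59259033203125, 263.8817138671875), (150.3299102783203, 77.9364242553711), 14.858612060546875) [[302.9482421875, 282.27197265625], [322.933837890625, 206.94163513183594], [468.2369384765625, 245.491455078125], [448.2513427734375, 320.82177734375]]
[[ 0.5237  0.0721  0.055 ]
 [ 0.6719  0.0322  0.055 ]
 [ 0.5948 -0.2539  0.055 ]
 [ 0.4478 -0.2107  0.055 ]]
sides [np.float64(0.2928), np.float64(0.1535), np.float64(0.2963), np.float64(0.1532)] centre [ 0.5596 -0.0901  0.055 ]
[340 262  18  21 133] [348.2 272. ] [ 0.543  -0.0153  0.071 ] [ 0.5435 -0.0165  0.055 ]
[362 268  18  21 137] [370.  277.8] [ 0.5317 -0.0573  0.071 ] [ 0.5321 -0.0591  0.055 ]
[383 274  19  21 142] [391.5 283.7] [ 0.5201 -0.0986  0.071 ] [ 0.5203 -0.1009  0.055 ]
[405 279  19  22 144] [413.  289.5] [ 0.5088 -0.14    0.071 ] [ 0.5089 -0.1429  0.055 ]
```

View pics/crop0.png

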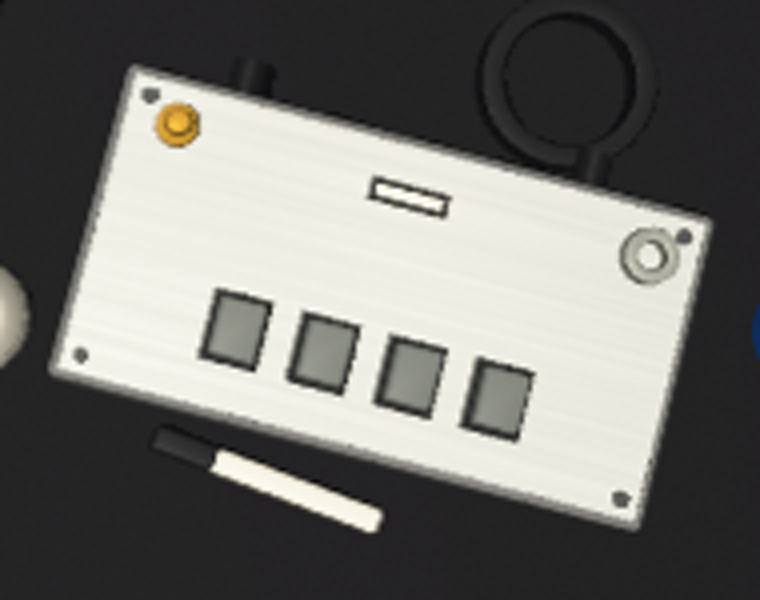

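```bash
cat >> h.py <<'E'
from scipy.spatial.transform import Rotation as Ro
C=np.array([.5596,-.0901]); yaw=-.262
bx=np.array([np.cos(yaw),np.sin(yaw)]); by=np.array([-bx[1],bx[0]])
keys=[C-.035*bx+y*by for y in (.066,.022,-.022,-.066)]
def shift(xyz):
    s=bot.read_state(); R=Ro.from_rotvec(s["tcp_rot"]).as_matrix()
    return (R.T@(np.array(xyz)-s["tool_pos"])*100).round(2), R.round(4)
E
python3 - <<'E'
from h import *
for p in [(350.2,272.5),(371,278.2),(393,284.2),(415,289.8)]: print(ray("top",p,.071).round(4))
for p in [(297,279),(293,300),(289,325),(286,351)]: print("side",ray("side",p,.071).round(4))
print(np.round(keys,4)); print("flag pred",(C+.05*bx).round(4), ray("top",(392,239),.056))
print(shift([*keys[0],.29]))
Rt=np.array([[-bx[0],by[0],0],[-bx[1],by[1],0],[0,0,-1]]) # tool x=-bx, y=by
s=bot.read_state();R=Ro.from_rotvec(s["tcp_rot"]).as_matrix()
print("turn",Ro.from_matrix(R.T@Rt).as_rotvec())
E
```

```text
[ 0.542  -0.0191  0.071 ]
[ 0.5309 -0.0592  0.071 ]
[ 0.5192 -0.1015  0.071 ]
[ 0.5083 -0.1438  0.071 ]
side [ 0.5425 -0.0242  0.071 ]
side [ 0.5307 -0.0637  0.071 ]
side [ 0.5187 -0.1077  0.071 ]
side [ 0.5089 -0.1503  0.071 ]
[[ 0.5429 -0.0173]
 [ 0.5315 -0.0598]
 [ 0.5201 -0.1023]
 [ 0.5087 -0.1448]]
flag pred [ 0.6079 -0.1031] [ 0.60797702 -0.10323901  0.056     ]
(array([-52.78, -54.59,  11.46]), array([[-9.636e-01,  2.675e-01, -6.000e-04],
       [ 2.675e-01,  9.636e-01, -2.000e-03],
       [ 1.000e-04, -2.100e-03, -1.000e+00]]))
turn [-2.07422242e-03 -8.55414460e-05 -8.81095363e-03]
```

```bash
python3 -m jog '[[[1,-5,-5,0,0,0,0],[1,-10,-10,0,0,0,0],[1,-15,-15,0,0,0,0],[1,-20,-20,0,0,0,0],[1,-25,-25,0,0,0,0],[1,-30,-30,0,0,0,0],[1,-34,-35,0,0,0,0],[1,-38,-39,0,0,0,0],[1,-42,-43,0,0,0,0],[1,-46,-47,0,0,0,0],[1,-50,-51,2,0,0,-0.009],[1,-52.8,-54.6,6,-0.002,0,-0.009]]]' 20
python3 - <<'E'
from h import *
print(shift([*keys[0],.26])[0]); s=bot.read_state(); print(s["time"],s["q"].round(3),s["wrist_force"],s["width"])
E
```

```text
time: 1.6
tool_pos: [0.5361, -0.0002, 0.3592]
tcp_rot: [0.411, 3.109, 0.004]
wrist_force: [0.2, 0.5, 0.8]
width: 0.002
[-1.05 -1.5   9.92]
1.6 [-0.048  0.034  1.953  0.002  1.149 -1.357] [0.24654786 0.51963274 0.80393088] 0.0021795453617754457
```

```bash
python3 -m jog '[[[1,0,0,0,0,0,0],[1,0,0,0,0,0,0],[1,0,0,0,0,0,0],[1,0,0,0,0,0,0]]]'
python3 - <<'E'
from h import *
x,R=shift([*keys[0],.26]);print(x,R); s=bot.read_state(); print(s["time"],s["wrist_force"],s["width"])
E
```

```text
time: 2.1
tool_pos: [0.5344, 0.0032, 0.3588]
tcp_rot: [0.407, 3.113, 0.004]
wrist_force: [0.1, 0.3, -0.3]
width: 0.001
[-1.33 -1.78  9.88] [[-0.9664  0.2569  0.0022]
 [ 0.2569  0.9664  0.002 ]
 [-0.0017  0.0025 -1.    ]]
2.1 [ 0.08333157  0.2835571  -0.30662825] 0.000952832174699796
```

```bash
python3 -m jog '[[[1,-0.7,-0.9,4,0,0,0],[1,-1.35,-1.8,8,0,0,0],[1,-1.35,-1.8,9.9,0,0,0],[1,-1.35,-1.8,9.9,0,0,0],[1,-1.35,-1.8,9.9,0,0,0],[1,-1.35,-1.8,9.9,0,0,0]]]'
python3 - <<'E'
from h import *
x,R=shift([*keys[0],.245]);print(x)
for n in ("side","wrist"):
    im=bot.read_camera(n)[:,:,::-1]
    if n=="side": im=cv2.resize(im[200:440,200:440],None,fx=2.5,fy=2.5,interpolation=cv2.INTER_CUBIC)
    cv2.imwrite(f"pics/{n}1.png",im)
f=[bot.read_state()["wrist_force"][2] for _ in range(1)]; print(f)
E
```

```text
time: 2.85
tool_pos: [0.5437, -0.0185, 0.2607]
tcp_rot: [0.409, 3.111, 0.003]
wrist_force: [-0.3, 0.9, 0.5]
width: -0.0
[0.12 0.09 1.57]
[np.float64(-0.4577723854218878)]
```

View pics/side1.png

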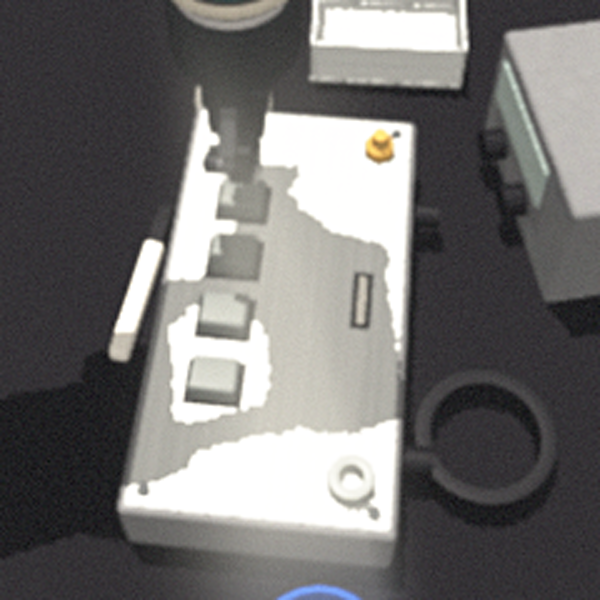

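View pics/wrist1.png

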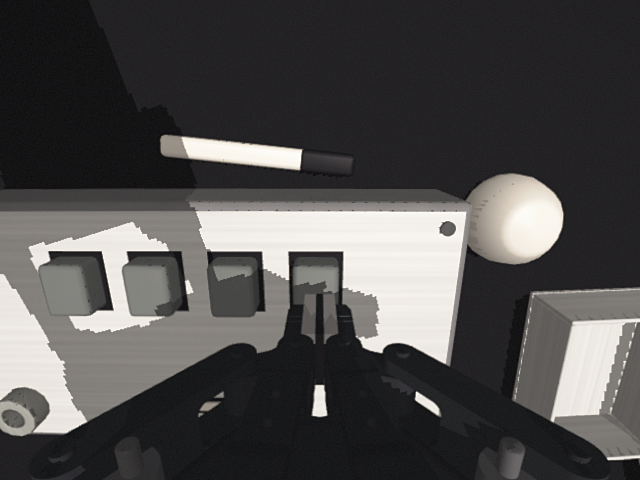

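The fingertip at (319,294) in the wrist view is directly over key 1 at (316,275). The pen, dome and tin are well clear of it. The force reading has about 0.5 N of noise, so I'll average it over several readings.

```bash
cat >> h.py <<'E'
def avg(n=10):
    f=[];p=[]
    for _ in range(n):
        bot.read_camera("top"); s=bot.read_state(); f.append(s["wrist_force"]); p.append(s["tool_pos"])
    f=np.array(f);p=np.array(p)
    print("t",round(s["time"],2),"F",f.mean(0).round(2),"+-",(f.std(0)/n**.5).round(2),"pos",p.mean(0).round(5))
E
python3 -c "
from h import *
avg(8)"
python3 -m jog '[[[1,0,0,1.0,0,0,0],[1,0.1,0.1,1.4,0,0,0],[1,0.1,0.1,1.4,0,0,0],[1,0.1,0.1,1.4,0,0,0]]]'
python3 -c "
from h import *
avg(8)"
```

```text
t 3.35 F [-0.12 -0.14 -0.08] +- [0.15 0.14 0.33] pos [ 0.54298 -0.01872  0.25918]
time: 3.85
tool_pos: [0.5421, -0.0174, 0.2447]
tcp_rot: [-0.41, -3.115, -0.003]
wrist_force: [0.4, 0.6, -0.6]
width: 0.002
t 4.25 F [-0.37  0.05 -0.14] +- [0.15 0.21 0.12] pos [ 0.54225 -0.01746  0.24491]
```

No contact yet at z 0.245. I'll step down.

```bash
python3 -m jog '[[[1,0,0,0.1,0,0,0],[1,0,0,0.2,0,0,0],[1,0,0,0.2,0,0,0]]]'
python3 -c "
from h import *
avg(8)"
python3 -m jog '[[[1,0,0,0.1,0,0,0],[1,0,0,0.15,0,0,0],[1,0,0,0.15,0,0,0]]]'
python3 -c "
from h import *
avg(10)"
```

```text
time: 4.62
tool_pos: [0.5423, -0.0175, 0.2428]
tcp_rot: [0.41, 3.114, 0.003]
wrist_force: [0.9, -0.6, 1.4]
width: 0.002
t 5.03 F [ 0.5  -0.04  0.73] +- [0.29 0.1  0.17] pos [ 0.54225 -0.01748  0.24286]
time: 5.4
tool_pos: [0.5422, -0.0175, 0.2413]
tcp_rot: [0.41, 3.114, 0.003]
wrist_force: [1.2, -0.5, 1.2]
width: 0.001
t 5.9 F [ 0.56 -0.27  1.38] +- [0.14 0.15 0.16] pos [ 0.54225 -0.01747  0.24135]
```

```bash
python3 -m jog '[[[1,0,0,0.1,0,0,0],[1,0,0,0.15,0,0,0],[1,0,0,0.15,0,0,0]]]'
python3 -c "
from h import *
avg(10)"
```

```text
time: 6.28
tool_pos: [0.5422, -0.0175, 0.2398]
tcp_rot: [0.41, 3.114, 0.003]
wrist_force: [-0.0, 0.3, 2.7]
width: 0.003
t 6.78 F [ 1.02 -0.19  2.  ] +- [0.14 0.16 0.16] pos [ 0.54224 -0.01747  0.23984]
```

Key 1 gave 2.0 N at about 3.8 mm on a smooth soft slope, so it's free, with contact at z ≈ 0.2437. On to key 2.

```bash
python3 -m jog '[[[1,0,0,-2,0,0,0],[1,0,0,-2,0,0,0],[1,0,-2.2,-2,0,0,0],[1,0,-4.4,-2,0,0,0],[1,0,-4.4,-2,0,0,0],[1,0,-4.4,-1,0,0,0],[1,0,-4.4,-0.3,0,0,0],[1,0,-4.4,-0.3,0,0,0]]]'
python3 -c "
from h import *
avg(6); print(shift([*keys[1],.2405])[0])"
```

```text
time: 7.78
tool_pos: [0.5304, -0.0594, 0.2416]
tcp_rot: [-0.409, -3.113, -0.003]
wrist_force: [-0.8, 0.7, 0.6]
width: 0.001
t 8.07 F [-1.05  0.14  0.78] +- [0.23 0.21 0.25] pos [ 0.53077 -0.05964  0.24259]
[-0.06  0.02  0.24]
```

```bash
python3 -m jog '[[[1,0,0,0.1,0,0,0],[1,0,0,0.2,0,0,0],[1,0,0,0.2,0,0,0]]]'
python3 -c "
from h import *
avg(10)"
```

```text
time: 8.45
tool_pos: [0.531, -0.0599, 0.2409]
tcp_rot: [0.41, 3.114, 0.003]
wrist_force: [0.3, 0.8, 1.3]
width: -0.002
t 8.95 F [0.54 0.86 1.74] +- [0.2  0.16 0.15] pos [ 0.53096 -0.05996  0.24084]
```

```bash
python3 -m jog '[[[1,0,0,0.05,0,0,0],[1,0,0,0.1,0,0,0],[1,0,0,0.1,0,0,0]]]'
python3 -c "
from h import *
avg(10)"
```

```text
time: 9.32
tool_pos: [0.5309, -0.06, 0.2398]
tcp_rot: [0.41, 3.114, 0.003]
wrist_force: [1.7, 0.6, 1.7]
width: 0.002
t 9.82 F [1.45 0.22 2.31] +- [0.15 0.1  0.14] pos [ 0.53087 -0.06     0.23976]
```

Key 2 gave 2.3 N at about 4 mm, so it's soft and free too. Next is key 3.

```bash
python3 -m jog '[[[1,0,0,-2,0,0,0],[1,0,0,-2,0,0,0],[1,0,-2.2,-2,0,0,0],[1,0,-4.4,-2,0,0,0],[1,0,-4.4,-2,0,0,0],[1,0,-4.4,-1,0,0,0],[1,0,-4.4,-0.3,0,0,0],[1,0,-4.4,-0.2,0,0,0],[1,0,-4.4,-0.1,0,0,0],[1,0,-4.4,-0.1,0,0,0],[1,0,-4.4,-0.1,0,0,0]]]'
python3 -c "
from h import *
avg(10); print(shift([*keys[2],.2400])[0])"
```

```text
time: 11.2
tool_pos: [0.5195, -0.1024, 0.2409]
tcp_rot: [0.41, 3.114, 0.003]
wrist_force: [-0.3, 1.0, 2.3]
width: -0.003
t 11.7 F [-0.43  1.24  1.68] +- [0.25 0.14 0.08] pos [ 0.51953 -0.10245  0.24079]
[-0.05  0.03  0.07]
```

```bash
python3 -m jog '[[[1,0,0,0.05,0,0,0],[1,0,0,0.1,0,0,0],[1,0,0,0.1,0,0,0]]]'
python3 -c "
from h import *
avg(10)"
```

```text
time: 12.08
tool_pos: [0.5195, -0.1024, 0.2397]
tcp_rot: [0.41, 3.114, 0.003]
wrist_force: [1.1, 2.1, 2.4]
width: -0.001
t 12.57 F [0.85 1.03 2.06] +- [0.1  0.17 0.17] pos [ 0.51953 -0.10248  0.2397 ]
```

Key 3 is also free, at 2.06 N. Next is key 4, with a small forward correction of the centring.

```bash
python3 -m jog '[[[1,0,0,-2,0,0,0],[1,0,0,-2,0,0,0],[1,0,-2.2,-2,0,0,0],[1,-0.05,-4.4,-2,0,0,0],[1,-0.05,-4.4,-2,0,0,0],[1,-0.05,-4.4,-1,0,0,0],[1,-0.05,-4.4,-0.3,0,0,0],[1,-0.05,-4.4,-0.2,0,0,0],[1,-0.05,-4.4,-0.1,0,0,0],[1,-0.05,-4.4,-0.1,0,0,0],[1,-0.05,-4.4,-0.1,0,0,0]]]'
python3 -c "
from h import *
avg(10); print(shift([*keys[3],.2400])[0])"
```

```text
time: 13.95
tool_pos: [0.5082, -0.1446, 0.2405]
tcp_rot: [-0.409, -3.114, -0.004]
wrist_force: [-2.7, 1.9, 5.1]
width: 0.003
t 14.45 F [-3.05  2.27  5.26] +- [0.15 0.09 0.13] pos [ 0.5082  -0.14462  0.24054]
[-0.05 -0.    0.05]
```

Key 4 is firm at 5.3 N and only about 3 mm, so it's the latched one. I'll press on slowly to about 7.3 mm, which is past the release and short of the stop.

```bash
python3 -m jog '[[[1,0,0,0.05,0,0,0],[1,0,0,0.1,0,0,0],[1,0,0,0.15,0,0,0],[1,0,0,0.2,0,0,0],[1,0,0,0.25,0,0,0],[1,0,0,0.3,0,0,0],[1,0,0,0.35,0,0,0],[1,0,0,0.4,0,0,0],[1,0,0,0.42,0,0,0],[1,0,0,0.42,0,0,0],[1,0,0,0.42,0,0,0]]]'
python3 - <<'E'
from h import *
avg(6)
im=bot.read_camera("side")[:,:,::-1]
cv2.imwrite("pics/side2.png",cv2.resize(im[200:440,200:440],None,fx=2.5,fy=2.5,interpolation=cv2.INTER_CUBIC))
E
```

```text
time: 15.82
tool_pos: [0.5086, -0.1451, 0.2364]
tcp_rot: [0.41, 3.114, 0.003]
wrist_force: [-0.8, 2.4, 3.3]
width: -0.0
t 16.12 F [-0.27  1.82  4.32] +- [0.15 0.22 0.31] pos [ 0.50862 -0.14509  0.23644]
```

View pics/side2.png

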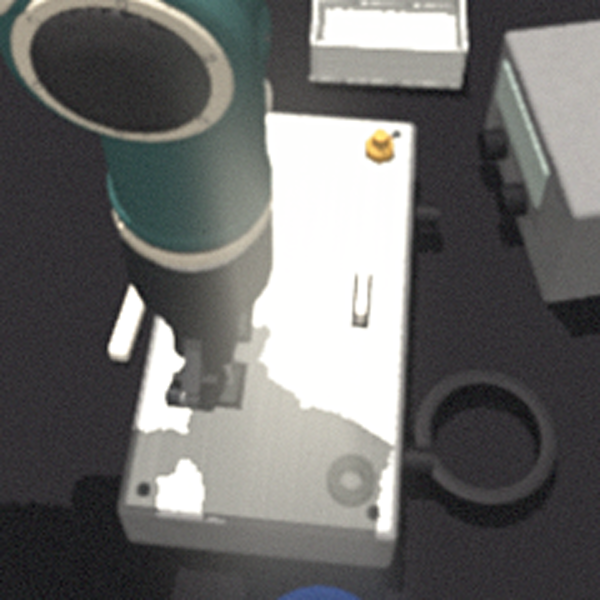

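At about 7.2 mm the force has dropped to 4.3 N, and the flag at (361,298) looks partly or fully up. I'll ease on to the stop to be sure.

```bash
python3 -m jog '[[[1,0,0,0.03,0,0,0],[1,0,0,0.06,0,0,0],[1,0,0,0.08,0,0,0],[1,0,0,0.08,0,0,0]]]'
python3 - <<'E'
from h import *
avg(6)
E
```

```text
time: 16.68
tool_pos: [0.5087, -0.1451, 0.2363]
tcp_rot: [0.41, 3.114, 0.003]
wrist_force: [-1.9, 2.1, 9.6]
width: -0.0
t 16.98 F [-2.26  2.61  8.75] +- [0.15 0.18 0.24] pos [ 0.50866 -0.1451   0.23629]
```

It's on the stop: the force rises with no further travel. I'll lift off and check.

```bash
python3 -m jog '[[[1,0,0,-1,0,0,0],[1,0,0,-5,0,0,0],[1,0,0,-10,0,0,0],[1,5,10,-15,0,0,0],[1,10,16,-18,0,0,0],[1,14,22,-18,0,0,0],[1,14,28,-18,0,0,0],[1,14,34,-18,0,0,0],[1,14,40,-18,0,0,0],[1,14,40,-18,0,0,0],[1,14,40,-18,0,0,0]]]'
python3 - <<'E'
from h import *
avg(4)
im=bot.read_camera("side")[:,:,::-1]
cv2.imwrite("pics/side3.png",cv2.resize(im[200:440,200:440],None,fx=2.5,fy=2.5,interpolation=cv2.INTER_CUBIC))
cv2.imwrite("pics/top3.png",bot.read_camera("top")[:,:,::-1])
E
```

```text
time: 18.35
tool_pos: [0.4767, 0.2803, 0.416]
tcp_rot: [0.403, 3.115, 0.003]
wrist_force: [-0.4, -0.2, 0.6]
width: 0.001
t 18.55 F [ 0.03  0.07 -0.15] +- [0.29 0.24 0.27] pos [0.47654 0.27749 0.4157 ]
```

View pics/side3.png

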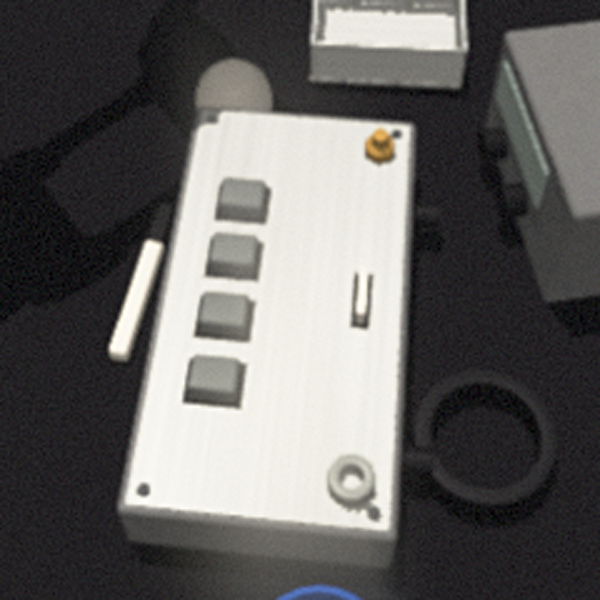

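View pics/top3.png

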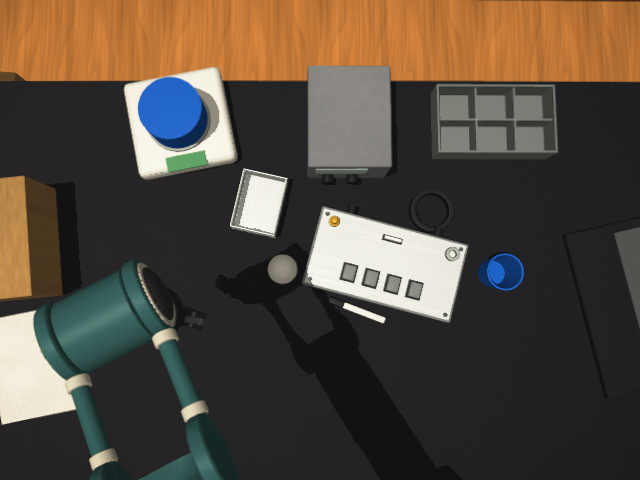

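Run:
```python
from h import *
a=cv2.imread("pics/side0.png")[290:345,320:370]; b=bot.read_camera("side")[290:345,320:370,::-1]
a2=cv2.imread("pics/top0.png")[225:252,370:415]; b2=cv2.imread("pics/top3.png")[225:252,370:415]
f=lambda i:cv2.resize(i,(390,290),interpolation=cv2.INTER_CUBIC)
cv2.imwrite("pics/flag.png",np.vstack([np.hstack([f(a),f(b)]),np.hstack([f(a2),f(b2)])]))
# predicted side pixels of flag top centre up/down
m=bot.camera_model("side")
for z in (.058,.070):
  for n in ("side","top"):
    m=bot.camera_model(n)
    pts=np.array([[*(C+.05*bx+y*by),z] for y in (.017,0,-.017)])
    print(n,z,cv2.projectPoints(pts,m["rvec"],m["tvec"],m["intrinsics"],np.array([m["k1"],0,0,0]))[0][:,0].round(1).tolist())
```

```text
side 0.058 [[345.2, 309.2], [344.5, 318.4], [343.8, 327.8]]
top 0.058 [[383.7, 236.7], [392.1, 239.0], [400.4, 241.2]]
side 0.07 [[345.5, 305.3], [344.9, 314.6], [344.2, 324.1]]
top 0.07 [[384.5, 236.2], [393.0, 238.4], [401.5, 240.6]]
```

View pics/flag.png

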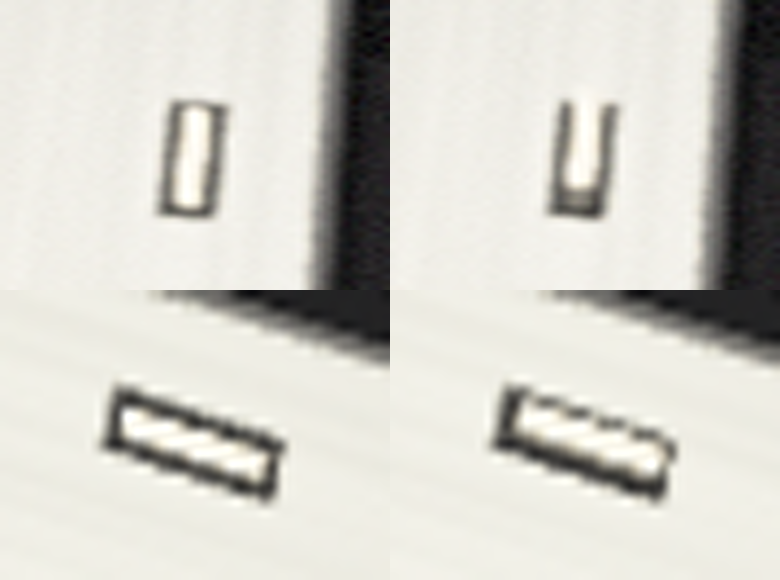

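The bright top of the flag has shifted about 3.6 px up in the side view, against 3.8 px predicted for the full 12 mm, so it's standing with nothing pressing the keys. All four keys look level, and the bystanders sit at the same pixels as before. Handing in.

Run:
```python
from workcell import bot
print(bot.finish_job(), bot.read_state()["time"])
```

```text
the job is handed in; nothing more can be done
the job is handed in; nothing more can be done
```

Key 4, the robot's rightmost, was the latched one. I pressed it until it let go, the flag now stands up, and the job is handed in.

- **Taps:** I tapped the keys in order from left to right with the closed fingertips. Keys 1, 2 and 3 were soft, at about 2.0–2.3 N near 4 mm. Key 4 was firm, at 5.3 N near 3 mm.
- **Release:** I pressed key 4 slowly to its stop, where the averaged force was about 8.8 N. I then lifted off and moved the arm clear to the left.
- **Flag:** In the side view it had moved about 3.6 px, against 3.8 px predicted for its full 12 mm rise.
- **Keys and bystanders:** By eye, all four keys were level and every bystander was where it started. I did not measure these.
- **Time and contact:** The last clock reading before hand-in was about 18.6 s. The wrist force was near zero, so the robot was touching nothing.
- **Disagreement:** The stop came at about 7.4 mm by tool position instead of the stated 8 mm. That is within the roughly 0.5 mm uncertainty of my contact height.

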